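# Turn the chef's knife round and lay it in the serving tray, handle at the open end

## Task

Pick up the chef's knife (the larger of the two knives on the cutting board) and lay it flat inside the wooden tray, turned end for end so that its handle is at the tray's open end and its blade points to the closed end; it should lie centred in the tray, straight along it. If your wrist cannot make the turn in one go, set the knife down and take a fresh grip; do not let it fall from a height. Leave the small paring knife and the green pepper where they are.

Things in the scene. Friction and masses are not known exactly. Their poses are not given: they have to be found in the camera images.
- knife_grip (a point): Chef's knife lying flat on a 20 mm thick board; sizes in mm: 300 long, 240 g: black handle 125 long with steel bolster, 26 wide, 20 high as it lies; blade 175 long, 42 deep, 3 thick, 8.5 above the surface. Point: centre of the handle's section, 10 up, 100 from the butt, 200 from the tip, near the balance, good to grip; mid-length is 50 along +x. x: to the tip (at first roughly world +y); z: up.
- tray_mid (a point): Fixed wooden tray, sizes in mm: 360 long, 150 wide; floor 10 thick; 10 mm thick rims rise 14 above the floor along both long sides and one end, the other end is open. Inside 350 x 130. Point: on the floor's upper face, middle of the 360 length and of the width. x: along the tray to the closed end (roughly the robot's right, world -y); the open end is at -x; z: up.
- paring_mid (a point): Paring knife, a smaller one of the same make beside the chef's knife on the board, not to be moved: 170 mm long, handle 90 long, 18 wide, 16 high, blade at most 20 deep. Point: at mid-length, 8 mm above the board. x: to its tip.
- pepper_mid (a point): Green bell pepper standing on the counter, about 80 mm wide, 84 high plus a stalk to 108, not to be moved. Point: its centre, 40 mm up. (A red pepper of the same size stands farther right, beyond the board.)

How it is judged:
On the way:
1. the chef's knife is picked up, clear of the board and the tray's rim (height (world z) of knife_grip above 0.05 m), for 0.2 s.
At the end, for the whole second after the job is handed in: The chef's knife lies flat, released and at rest on the tray's floor, handle towards the open end, its grip point 50 mm (+-25 mm) from the tray's middle towards the open end, within 25 mm of the centre line, its length within 0.2 rad of the tray's (x of knife_grip in the frame of tray_mid between -0.075 and -0.025 m and y of knife_grip in the frame of tray_mid between -0.025 and 0.025 m and z of knife_grip in the frame of tray_mid between 0.005 and 0.016 m and x of tray_mid in the frame of knife_grip above 0.015 m and angle between the x axis of knife_grip and the x axis of tray_mid, either way round below 0.2 rad and angle between knife_grip's own z axis and vertical below 0.12 rad and linear speed of knife below 0.02 m/s); the robot touches nothing.
It fails at once if the chef's knife is let fall from more than about 45 mm above the tray's floor or board (height (world z) of knife_grip above 0.075 m and contact force between knife and the fingers below 0.05 N).
It fails at once if the paring knife is moved by more than 30 mm (distance of paring_mid from where it was at the start of the episode above 0.03 m).
It fails at once if the green pepper is moved by more than 30 mm (distance of pepper_mid from where it was at the start of the episode above 0.03 m).
It also fails if it takes over 38 s, if anything falls off the work surface, if the arm or the gripper's body presses on something with over 40 N, if the wrist force passes 120 N, or if a joint passes its speed limit or range.

## Robot

A 6-joint arm with a two-finger parallel gripper is mounted at the origin on the work surface. World frame = base frame: x ahead of the robot, y to its left, z up, the work surface at z = 0. Lengths are in m, angles in rad, forces in N, time in s.
With the tool pointing down it reaches from about 0.225 to 0.875 m from the base axis. Payload 3.4 kg.
Tool frame: the origin (TCP) lies between the finger pads; the fingertips stand manip.finger_overhang ahead of it and the grasp point (between the pads) lies 6 mm ahead of it (manip.finger_overhang is the distance from the TCP to the fingertips, in m); z points along the fingers, y is the direction in which the jaws open and shut (so a half turn about z gives the same grasp; the last joint's range is limited). The gripper opens to 85 mm and grips with 20 to 120 N. Pads are 22 mm wide; open, the fingers measure 114 mm over their backs; the gripper's body (76 mm by 85 mm) begins 54 mm behind the grasp point. The pads swing forward as they close: fully open they stand 13 mm farther back than shut.
Start: joints at [-1.443, 0.276, 1.505, -0, 1.361, -0.121], TCP at [0.142, -0.557, 0.256] pointing down, gripper open.
Joint ranges: [-2.89, 2.89], [-0.75, 2.08], [0.22, 2.7], [-1.18, 4.32], [0.11, 2.71], [-2.7, 2.7]. Speed limits (rad/s): [2.57, 2.57, 3.14, 3.14, 3.14, 3.14].

## Interface

Orientations are given as a unit quaternion [w, x, y, z].
In Python, from rig import telemetry, eyes, manip gives the robot as it stands.
- The arm moves only by the tool carry_out, never from a script. Its argument "plan" is one flat list of numbers, 7 for each row, row after row: the turn, a rotation vector about the tool's x, y, z in rad, then the shift along the tool's x, y, z in cm, then the opening, from -1 (shut) to 1 (fully open). In form: [wx, wy, wz, x, y, z, jaw, wx, wy, wz, x, y, z, jaw, ...]. A call has 1 to 10 rows; each row shifts and turns the pose as measured when the row begins, along the tool's axes as they then stand; what a row does not reach is not made up. A row lasts 1/8 s, in which the tool goes at most 62.5 mm and 10.7 degrees, less where a joint would pass 70% of its speed; a pose out of reach is approached as far as the arm can. A call is refused whole if a number of a shift passes 6.25 or a number of a turn 0.188, either way. A call with a gripper value outside its range is refused whole. The fingers move at their own pace and stop on an object; "force" is the grip in N (left out, the last holds). Time passes only in rows, so rows that do not move let the fingers close. It gives the time, the measured TCP pose, the force and the opening at its end, in the units of the state.
- telemetry.get_state(): the state, without advancing time (a new reading comes with each control period).
- eyes.get_image(name): name is "scene" or "top" or "wrist"; returns a dict with "frame" (384x512x3 uint8, red, green, blue), "mtx" (3x3 intrinsics, pixels), "world_from_camera" (4x4, takes a point from camera to world coordinates); the wrist camera has in their place "hand_eye" (4x4, takes a point from camera to tool coordinates, whose origin is the TCP and whose axes are the flange's). Camera axes: x right, y up, looking along -z (the intrinsics and any distortion apply to the point x, -y, -z); pixel columns grow to the right and rows downward; lengths in m; the calibration is good to about 2 mm. A picture is of the moment at which its call begins: read the wrist's pose just before it. There is no depth.
- manip.sign_off(): hands the job in, once; it reports no verdict.
The state is a dict: "clock": time; "qpos": joint angles; "qd": joint speeds; "effort": joint torques, N m; "position": TCP position; "ee_rot": TCP orientation; "contact_force": force on the tool from outside, world axes, zero at the start; "moment": the same for the moment, N m; "width": finger opening in m.
Only numpy, scipy, OpenCV 4.12 (cv2) and the standard library are available. Lean on these libraries where they do the work, as an engineer would, in place of code of your own. Each camera call takes 0.05 s, during which the arm holds its last target.

## Working session

There is one attempt and no reset: what is moved stays moved. The work goes in short steps, Python scripts to look and compute and a tool call to move; the robot and the scene stay as the last step left them, time stands still between calls to the robot, and variables do not carry over. Pictures are saved under pics/ and viewed, and the job is handed in when it is done.

Besides the shell and the picture viewer there is one more tool, called after "Request:" by a JSON object that holds its "op" and its "data". carry_out: Moves the arm, as the interface text tells. Its arguments: {"type":"object","properties":{"plan":{"type":"array","items":{"type":"number"}},"force":{"type":"number"}},"required":["plan"]}

```bash
mkdir -p pics; ls; python3 - <<'E'
from rig import telemetry, eyes, manip
import cv2,numpy as np
print(telemetry.get_state()); print(manip.finger_overhang)
for n in ["scene","top"]:
    d=eyes.get_image(n); cv2.imwrite(f"pics/{n}0.png",d["frame"][:,:,::-1]); np.savez(f"pics/{n}0.npz",**d)
    print(n,{k:v for k,v in d.items() if k!="frame"})
E
```

```text
pics
{'clock': 0.0, 'qpos': array([-1.44298751e+00,  2.76588717e-01,  1.50615113e+00,  3.15634498e-05,
        1.36066098e+00, -1.20998804e-01]), 'qd': array([ 1.16010896e-03, -1.97786585e-03,  1.01453669e-05, -7.63449101e-04,
        2.19450971e-05,  1.18576656e-03]), 'effort': array([-4.21877165e-03, -4.16781878e+01, -2.45812100e+01, -2.52342434e-04,
        1.12328408e-02, -1.31178149e-05]), 'position': array([ 0.14153715, -0.55681464,  0.25543606]), 'ee_rot': array([-9.04135549e-04,  9.92271825e-01,  1.24079843e-01,  1.23530766e-05]), 'contact_force': array([ 0.03508155, -1.1123114 , -0.66060669]), 'moment': array([ 0.00835996, -0.02144506, -0.04098719]), 'width': 0.08569275486122752}
0.025
scene {'mtx': array([[352.98317381,   0.        , 261.68675089],
       [  0.        , 352.98317381, 185.93221891],
       [  0.        ,   0.        ,   1.        ]]), 'world_from_camera': array([[-0.60034525, -0.51361655,  0.61301192,  1.11782473],
       [ 0.7997388 , -0.3873341 ,  0.45868306,  0.36132704],
       [ 0.00185321,  0.76561762,  0.64329327,  0.59183506],
       [ 0.        ,  0.        ,  0.        ,  1.        ]])}
top {'mtx': array([[449.46728051,   0.        , 254.63106009],
       [  0.        , 449.46728051, 184.31565468],
       [  0.        ,   0.        ,   1.        ]]), 'world_from_camera': array([[-0.02414849,  0.9847362 , -0.17237012,  0.44294904],
       [-0.9995607 , -0.02674692, -0.01276773, -0.03693452],
       [-0.01718322,  0.17198608,  0.9849495 ,  1.16290881],
       [ 0.        ,  0.        ,  0.        ,  1.        ]])}
```

View pics/top0.png

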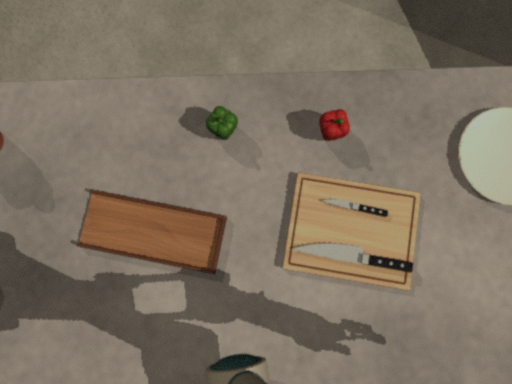

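View pics/scene0.png

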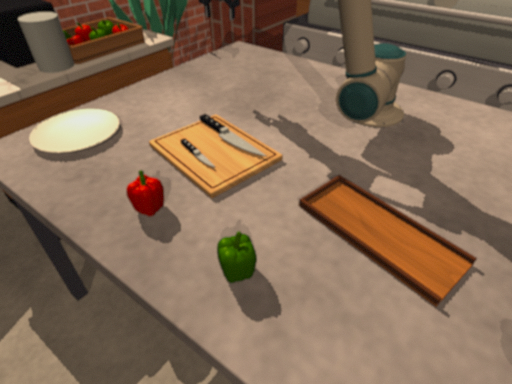

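```bash
cat > h.py <<'E'
import numpy as np,cv2
def ray(d,u,v):
    K=d["mtx"];T=d["world_from_camera"]
    c=np.array([(u-K[0,2])/K[0,0],-(v-K[1,2])/K[1,1],-1.])
    return T[:3,3],T[:3,:3]@c
def cast(d,u,v,z):
    o,r=ray(d,u,v); return o+r*(z-o[2])/r[2]
def proj(d,p):
    T=d["world_from_camera"];K=d["mtx"];c=T[:3,:3].T@(np.asarray(p)-T[:3,3])
    return K[0,0]*c[0]/-c[2]+K[0,2], K[1,2]+K[1,1]*c[1]/c[2]
E
python3 - <<'E'
import cv2,numpy as np
for n,r1,r2 in [("top",(275,170,160,130),(70,180,170,100)),("scene",(140,105,150,100),(290,165,190,140))]:
    f=cv2.imread(f"pics/{n}0.png")
    ims=[]
    for i,(x,y,w,h) in enumerate((r1,r2)):
        c=cv2.resize(f[y:y+h,x:x+w],None,fx=4.5,fy=4.5,interpolation=cv2.INTER_CUBIC)
        cv2.imwrite(f"pics/{n}_c{i}.png",c)
d=np.load("pics/top0.npz");from h import *
f=d["frame"].astype(int);g=f.max(2)
m=(g<75).astype(np.uint8);m[:, :290]=0;m[:180]=0;m[285:]=0;m[:,420:]=0
n,l,s,c=cv2.connectedComponentsWithStats(m)
for i in range(1,n):
    if s[i][4]>15: print(s[i],c[i])
E
```

```text
[359 205  28  11 136] [372.90441176 210.48529412]
[369 255  44  17 386] [390.73834197 263.24611399]
```

View pics/top_c0.png

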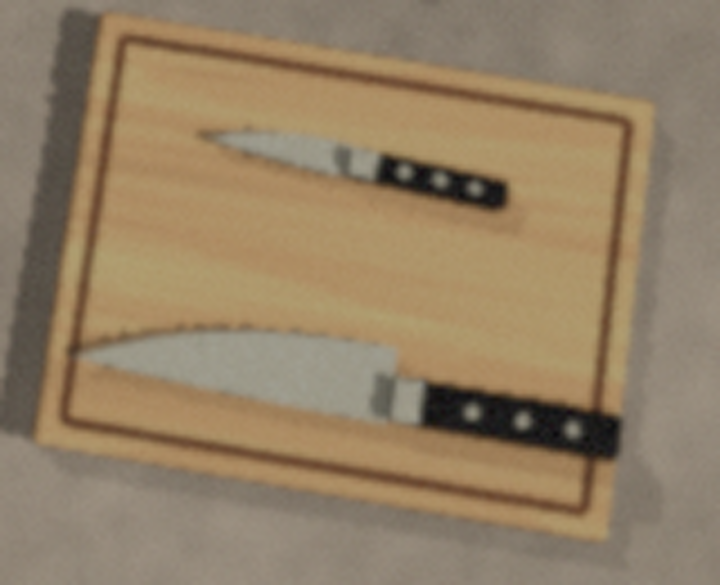

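View pics/top_c1.png

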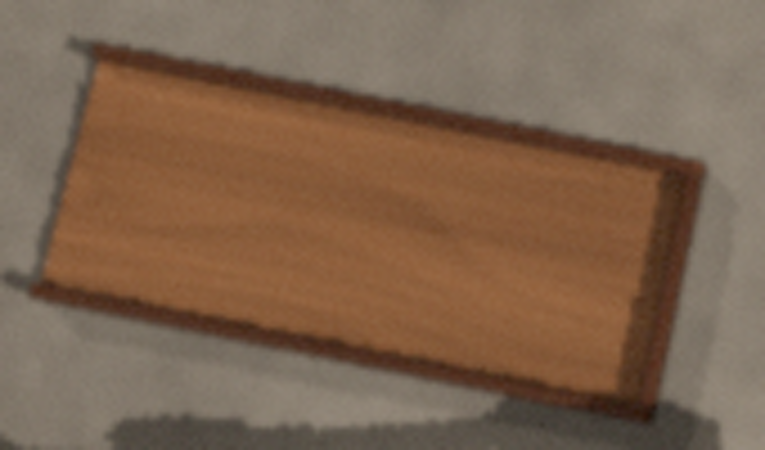

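View pics/scene_c0.png

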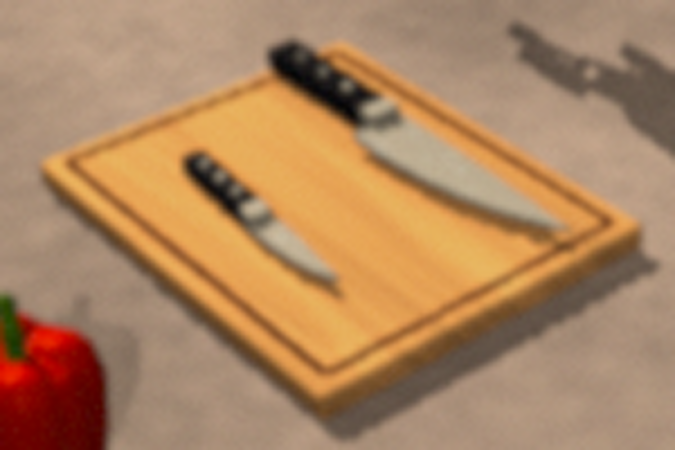

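View pics/scene_c1.png

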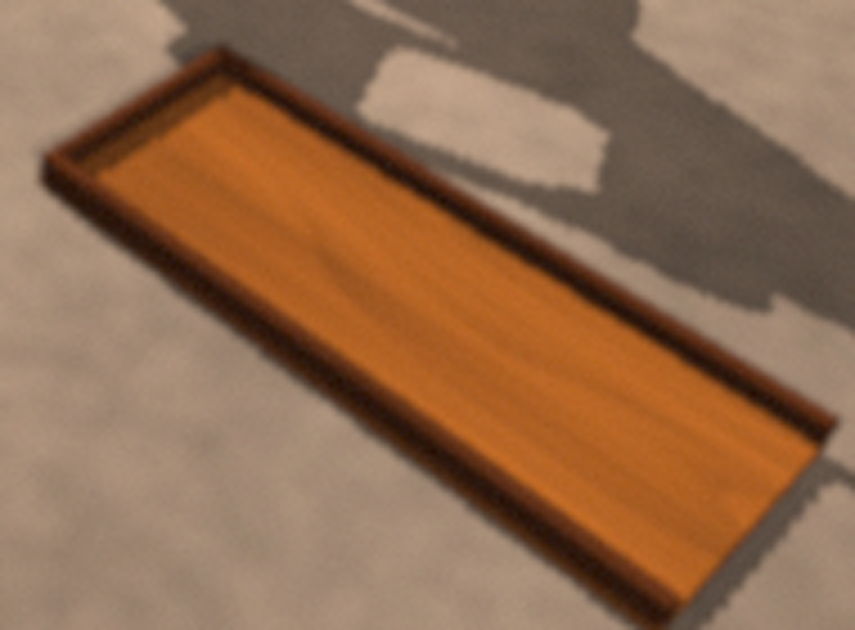

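```bash
python3 - <<'E'
import numpy as np;from h import *
d=dict(np.load("pics/top0.npz"))
C=lambda c,o,z: cast(d,o[0]+(c[0]+.5)/4.5-.5,o[1]+(c[1]+.5)/4.5-.5,z)
t=[C(c,(70,180),.024) for c in [(705,163),(655,420),(33,293),(95,48)]]
print(np.round(t,4)); cl=(t[0]+t[1])/2; op=(t[2]+t[3])/2; ax=cl-op
print("len",np.linalg.norm(ax),"w",np.linalg.norm(t[0]-t[1]),np.linalg.norm(t[2]-t[3]),"mid",(cl+op)/2,"yaw",np.arctan2(ax[1],ax[0]))
s1=t[0]-t[3];s2=t[1]-t[2];print("side yaws",np.arctan2(s1[1],s1[0]),np.arctan2(s2[1],s2[0]))
ed=[C(c,(275,170),z) for c,z in [((620,436),.037),((425,403),.037),((407,400),.037),((75,353),.03)]]
b,h,_,tip=ed
print(np.round(ed,4));a=h-b;print("handle yaw",np.arctan2(a[1],a[0]),np.linalg.norm(a));a2=tip-b;print("tip yaw",np.arctan2(a2[1],a2[0]),np.linalg.norm(a2))
m=((d["frame"].max(2)<75)*1).astype(np.uint8);m[:,:365]=0;m[:250]=0;m[280:]=0;m[:,420:]=0
p=cv2.findNonZero(m);vx,vy,x0,y0=cv2.fitLine(p,cv2.DIST_L2,0,.01,.01).ravel()
P=cast(d,x0,y0,.037);Q=cast(d,x0-30*vx*np.sign(vx),y0-30*vy*np.sign(vx),.037);print("mask centroid",P,"yaw",np.arctan2(*(Q-P)[[1,0]]))
a/=np.linalg.norm(a);a2/=np.linalg.norm(a2)
print("grip from butt",b+.1*a,b+.1*a2,"from tip",tip-.2*a2)
g=dict(np.load("pics/scene0.npz"))
for q in (b,h,tip,*t): print(np.round(proj(g,q),1))
S=lambda c,o:(o[0]+(c[0]+.5)/4.5-.5,o[1]+(c[1]+.5)/4.5-.5)
print("scene seen tip,",S((565,228),(140,105)),"tray",[S(c,(290,165)) for c in [(45,155),(222,48),(837,422),(680,603)]])
E
```

```text
[[0.5628 0.0519 0.024 ]
 [0.4209 0.0815 0.024 ]
 [0.4993 0.4311 0.024 ]
 [0.6381 0.4015 0.024 ]]
len 0.3579595979236689 w 0.14498431058086092 0.14192613830570602 mid [0.53030495 0.24152126 0.024     ] yaw -1.7871886778329489
side yaws -1.7829210552487995 -1.7914476957955867
[[ 0.4252 -0.4038  0.037 ]
 [ 0.4454 -0.2993  0.037 ]
 [ 0.4473 -0.2896  0.037 ]
 [ 0.4774 -0.1097  0.03  ]]
handle yaw 1.3792218034197488 0.10644298679348907
tip yaw 1.394911058638428 0.298801519258847
mask centroid [ 0.43426383 -0.35166142  0.037     ] yaw 1.3695407061234222
grip from butt [ 0.44419055 -0.30566088  0.037     ] [ 0.44264324 -0.30540127  0.03465731] from tip [ 0.44243359 -0.30658094  0.03468538]
[200.3 115.1]
[220.3 127.8]
[264.1 156.4]
[297.  198.4]
[335.9 173.8]
[472.8 257.3]
[437.4 298.2]
scene seen tip, (265.1666666666667, 155.27777777777777) tray [(299.6111111111111, 199.05555555555554), (338.94444444444446, 175.27777777777777), (475.6111111111111, 258.3888888888889), (440.72222222222223, 298.6111111111111)]
```

```bash
cat >> h.py <<'E'
from scipy.spatial.transform import Rotation as R
def plan(target,yaw,N,jaw,dyaw=None,state=None):
    from rig import telemetry
    s=telemetry.get_state() ; p=np.array(s["position"]);q=s["ee_rot"];Rm=R.from_quat([q[1],q[2],q[3],q[0]])
    x=Rm.apply([1,0,0]);y0=np.arctan2(x[1],x[0])
    dy=(yaw-y0+np.pi)%(2*np.pi)-np.pi if dyaw is None else dyaw
    # tilt correction
    want=R.from_euler('z',y0)*R.from_quat([1,0,0,0]); tilt=(Rm.inv()*want).as_rotvec()
    print("t",round(s["clock"],2),"pos",np.round(p,4),"yaw",round(y0,3),"dyaw",round(dy,3),"tilt",np.round(tilt,3),"w",round(s["width"],4),"F",np.round(s["contact_force"],1),"q6",round(s["qpos"][5],3))
    d=(np.array(target)-p)/N
    out=[]
    for i in range(N):
        Ri=R.from_euler('z',y0+dy*i/N)*R.from_quat([1,0,0,0])
        t=Ri.inv().apply(d)*100
        out+= [0,0,round(-dy/N,3),*np.round(t,2),jaw]
    print("total",np.round(np.array(target)-p,4)); print([float(v) for v in out])
E
python3 -c "
from h import *
plan([.4435,-.306,.16],1.38,8,1)"
```

```text
t 0.1 pos [ 0.1415 -0.5569  0.2555] yaw 0.249 dyaw 1.131 tilt [-0.002 -0.     0.   ] w 0.0853 F [-0.2 -0.7  0.2] q6 -0.121
total [ 0.302   0.2509 -0.0955]
[0.0, 0.0, -0.141, 4.43, -2.11, 1.19, 1.0, 0.0, 0.0, -0.141, 4.68, -1.46, 1.19, 1.0, 0.0, 0.0, -0.141, 4.84, -0.79, 1.19, 1.0, 0.0, 0.0, -0.141, 4.91, -0.1, 1.19, 1.0, 0.0, 0.0, -0.141, 4.87, 0.59, 1.19, 1.0, 0.0, 0.0, -0.141, 4.74, 1.27, 1.19, 1.0, 0.0, 0.0, -0.141, 4.51, 1.93, 1.19, 1.0, 0.0, 0.0, -0.141, 4.2, 2.55, 1.19, 1.0]
```

Request:
{"op": "carry_out", "data": {"plan": [0,0,-0.14,4.4,-2.1,1.2,1,0,0,-0.14,4.7,-1.5,1.2,1,0,0,-0.14,4.8,-0.8,1.2,1,0,0,-0.14,4.9,-0.1,1.2,1,0,0,-0.14,4.9,0.6,1.2,1,0,0,-0.14,4.7,1.3,1.2,1,0,0,-0.14,4.5,1.9,1.2,1,0,0,-0.14,4.2,2.6,1.2,1,0,0,0,0,0,0,1], "force": 70}}

```text
clock: 1.23
position: [0.4481, -0.2959, 0.153]
ee_rot: [-0.003, 0.764, 0.645, 0.0]
contact_force: [-0.3, 0.2, -0.4]
width: 0.0854
```

```bash
python3 -c "
from h import *
plan([.4435,-.306,.13],1.38,3,1)
from rig import eyes
d=eyes.get_image('wrist');cv2.imwrite('pics/w1.png',d['frame'][:,:,::-1]);np.savez('pics/w1.npz',**d)
print(d['mtx'],d['hand_eye'])"
```

```text
t 1.23 pos [ 0.4481 -0.2959  0.153 ] yaw 1.403 dyaw -0.023 tilt [-0.004 -0.004  0.   ] w 0.0854 F [-0.3  0.2 -0.4] q6 -0.546
total [-0.0046 -0.0101 -0.023 ]
[0.0, 0.0, 0.008, -0.36, -0.09, 0.77, 1.0, 0.0, 0.0, 0.008, -0.36, -0.09, 0.77, 1.0, 0.0, 0.0, 0.008, -0.36, -0.09, 0.77, 1.0]
[[334.1048458    0.         256.16688033]
 [  0.         334.1048458  194.52340994]
 [  0.           0.           1.        ]] [[ 1.17254025e-03  9.47532224e-01  3.19658112e-01  8.30982828e-02]
 [ 9.99999283e-01 -1.03327841e-03 -6.05255461e-04  6.08105813e-04]
 [-2.43203227e-04  3.19658593e-01 -9.47532757e-01 -1.17783417e-01]
 [ 0.00000000e+00  0.00000000e+00  0.00000000e+00  1.00000000e+00]]
```

View pics/w1.png

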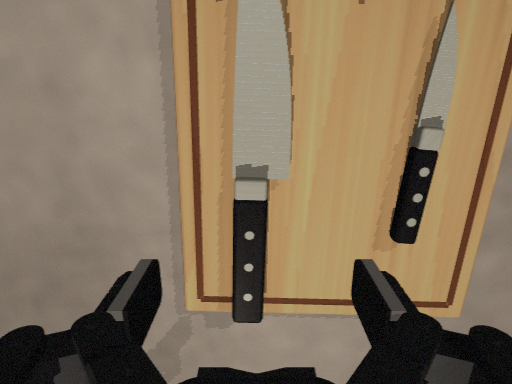

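```bash
cat >> h.py <<'E'
def wpose(s,d):
    q=s["ee_rot"];T=np.eye(4);T[:3,:3]=R.from_quat([q[1],q[2],q[3],q[0]]).as_matrix();T[:3,3]=s["position"]
    return T@d["hand_eye"]
E
python3 -c "
from h import *
from rig import telemetry
s=telemetry.get_state()
d=dict(np.load('pics/w1.npz'));d['world_from_camera']=wpose(s,d)
b=cast(d,248,321,.037);h=cast(d,251.5,199,.04);f=cast(d,251.5,179,.04)
a=f-b;print(b,h,f,np.linalg.norm(a),np.arctan2(a[1],a[0]))
print('grip',b+a/np.linalg.norm(a)*.1)
p=cast(d,404,242,.03);print('paring butt',p)
t=dict(np.load('pics/top0.npz'));print(proj(t,b),proj(t,h),proj(t,p))
"
```

```text
[ 0.42236175 -0.40332326  0.037     ] [ 0.44441972 -0.29490266  0.04      ] [ 0.44705    -0.27988987  0.04      ] 0.1259139014549483 1.3733885757744093
grip [ 0.44196899 -0.30529327  0.03938258]
paring butt [ 0.55748896 -0.35451044  0.03      ]
(np.float64(412.27691720938014), np.float64(267.6621300565075)) (np.float64(367.5571472536582), np.float64(259.6134061976239)) (np.float64(387.35548409127915), np.float64(213.53430112951406))
```

Request:
{"op": "carry_out", "data": {"plan": [0,0,0.01,-0.4,-0.1,1.9,1,0,0,0.01,-0.4,-0.1,1.9,1,0,0,0.006,-0.2,0,1.9,1,0,0,0,0,0,1.9,1,0,0,0,0,0,1.0,1,0,0,0,0,0,0,0.5]}}

```text
clock: 2.02
position: [0.4387, -0.3135, 0.0671]
ee_rot: [-0.0, 0.777, 0.63, -0.002]
contact_force: [0.4, -1.1, 0.3]
width: 0.0697
```

```bash
python3 -c "
from h import *
plan([.443,-.3055,.056],1.377,1,0)"
```

```text
t 2.02 pos [ 0.4387 -0.3135  0.0671] yaw 1.363 dyaw 0.014 tilt [-0.003  0.003 -0.   ] w 0.0697 F [ 0.4 -1.1  0.3] q6 -0.536
total [ 0.0043  0.008  -0.0111]
[0.0, 0.0, -0.014, 0.87, 0.26, 1.11, 0.0]
```

Request:
{"op": "carry_out", "data": {"plan": [0,0,-0.014,0.8,0.25,1.0,0,0,0,0,0,0,0,-0.1,0,0,0,0,0,0,-0.1]}}

```text
clock: 2.4
position: [0.4436, -0.3067, 0.0579]
ee_rot: [0.001, 0.772, 0.635, -0.002]
contact_force: [0.0, -0.6, 0.4]
width: 0.0388
```

```bash
python3 -c "
from h import *
plan([.443,-.3055,.049],1.377,1,-.15)
from rig import eyes
d=eyes.get_image('wrist');cv2.imwrite('pics/w2.png',d['frame'][:,:,::-1])
d=eyes.get_image('scene');cv2.imwrite('pics/s2.png',cv2.resize(d['frame'][60:210,120:320,::-1],None,fx=4,fy=4,interpolation=2))"
```

```text
t 2.4 pos [ 0.4436 -0.3067  0.0579] yaw 1.377 dyaw -0.0 tilt [-0.     0.004 -0.   ] w 0.0388 F [ 0.  -0.6  0.4] q6 -0.534
total [-0.0006  0.0012 -0.0089]
[0.0, 0.0, 0.0, 0.11, -0.08, 0.89, -0.15]
```

View pics/w2.png

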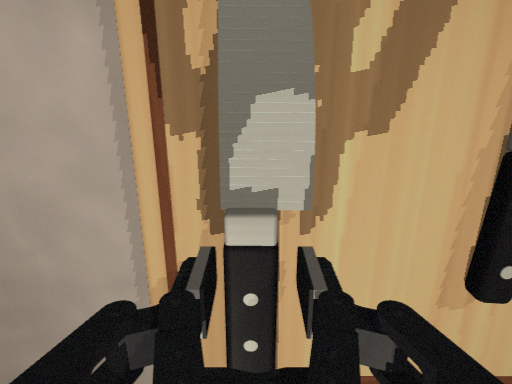

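View pics/s2.png

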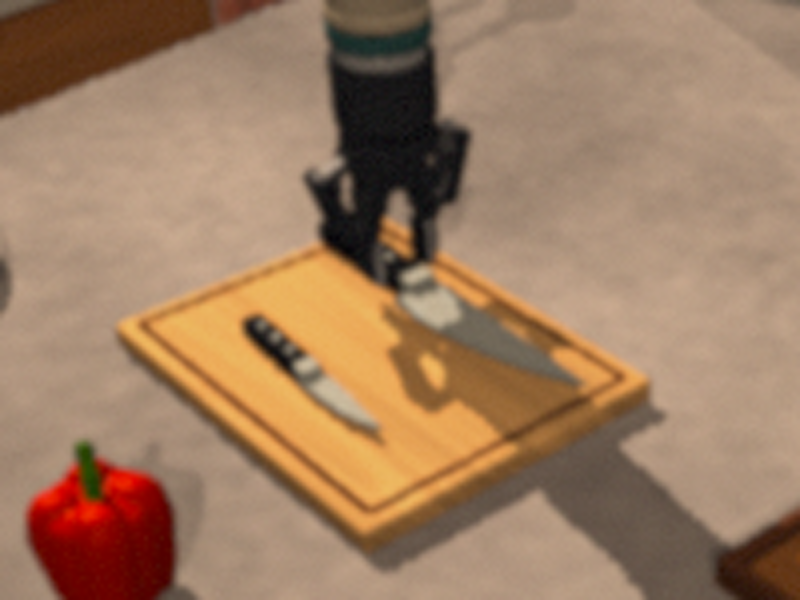

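The wrist view shows the handle (columns 224–279) between the finger tips (about 215 and 298), nearly centred. I'll lower the last few millimetres and close.

Request:
{"op": "carry_out", "data": {"plan": [0,0,0,0.1,-0.05,0.4,-0.15,0,0,0,0,0,0.3,-0.15,0,0,0,0,0,0,-0.15]}}

```text
clock: 2.88
position: [0.4433, -0.3056, 0.0507]
ee_rot: [0.001, 0.772, 0.635, -0.002]
contact_force: [0.6, -0.0, -0.3]
width: 0.0362
```

No contact with the board. Closing.

Request:
{"op": "carry_out", "data": {"plan": [0,0,0,0,0,0,-0.6,0,0,0,0,0,0,-1,0,0,0,0,0,0,-1,0,0,0,0,0,0,-1], "force": 70}}

```text
clock: 3.38
position: [0.4431, -0.3055, 0.051]
ee_rot: [0.001, 0.772, 0.635, -0.002]
contact_force: [-0.2, -0.1, 1.2]
width: 0.0241
```

Request:
{"op": "carry_out", "data": {"plan": [0,0,0,0,0,-1.0,-1,0,0,0,0,0,-2.0,-1,0,0,0,0,0,-3.0,-1,0,0,0,0,0,-4.0,-1,0,0,0,0,0,-4.0,-1,0,0,0,0,0,-2.0,-1,0,0,0,0,0,0,-1]}}

```text
clock: 4.25
position: [0.4425, -0.304, 0.2166]
ee_rot: [-0.0, 0.772, 0.635, -0.002]
contact_force: [-0.9, 0.6, -2.4]
width: 0.0239
```

```bash
python3 -c "
from h import *
plan([.50,0,.21],1.38+1.558,10,-1,1.558)
from rig import eyes
d=eyes.get_image('wrist');cv2.imwrite('pics/w3.png',d['frame'][:,:,::-1])
d=eyes.get_image('scene');cv2.imwrite('pics/s3.png',cv2.resize(d['frame'][60:210,120:320,::-1],None,fx=4,fy=4,interpolation=2))"
```

```text
t 4.25 pos [ 0.4425 -0.304   0.2166] yaw 1.377 dyaw 1.558 tilt [-0.003  0.003 -0.   ] w 0.0239 F [-0.9  0.6 -2.4] q6 -0.534
total [ 0.0575  0.304  -0.0066]
[0.0, 0.0, -0.156, 3.09, -0.02, 0.07, -1.0, 0.0, 0.0, -0.156, 3.06, 0.46, 0.07, -1.0, 0.0, 0.0, -0.156, 2.95, 0.93, 0.07, -1.0, 0.0, 0.0, -0.156, 2.77, 1.37, 0.07, -1.0, 0.0, 0.0, -0.156, 2.53, 1.79, 0.07, -1.0, 0.0, 0.0, -0.156, 2.22, 2.16, 0.07, -1.0, 0.0, 0.0, -0.156, 1.86, 2.48, 0.07, -1.0, 0.0, 0.0, -0.156, 1.45, 2.73, 0.07, -1.0, 0.0, 0.0, -0.156, 1.01, 2.93, 0.07, -1.0, 0.0, 0.0, -0.156, 0.54, 3.05, 0.07, -1.0]
```

View pics/w3.png

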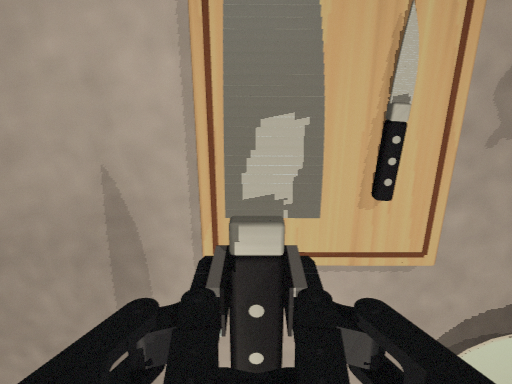

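View pics/s3.png

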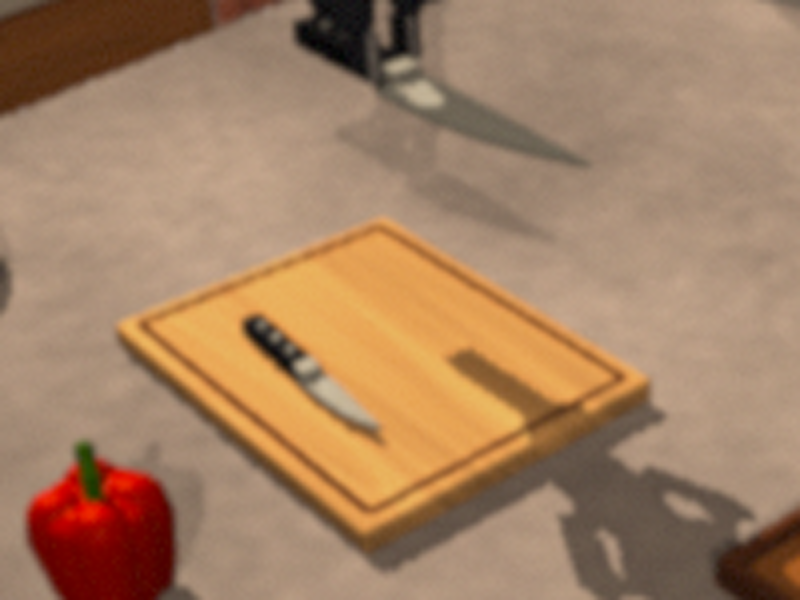

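The knife is held level and the paring knife hasn't moved. Next I swing over to the tray.

Request:
{"op": "carry_out", "data": {"plan": [0,0,-0.08,2.0,0,0,-1,0,0,-0.156,3.1,0.4,0,-1,0,0,-0.156,3.0,0.9,0,-1,0,0,-0.156,2.8,1.4,0,-1,0,0,-0.156,2.5,1.8,0,-1,0,0,-0.156,2.2,2.2,0,-1,0,0,-0.156,1.9,2.5,0,-1,0,0,-0.156,1.4,2.7,0,-1,0,0,-0.156,1.0,2.9,0,-1,0,0,-0.1,0.5,2.0,0,-1]}}

```text
clock: 5.6
position: [0.501, -0.0115, 0.1977]
ee_rot: [-0.019, 0.146, 0.989, 0.004]
contact_force: [1.4, -0.2, -1.9]
width: 0.0237
```

```bash
python3 -c "
from h import *
plan([.539,.292,.21],4.497,10,-1)
"
```

```text
t 5.6 pos [ 0.501  -0.0115  0.1977] yaw 2.848 dyaw 1.649 tilt [ 0.003 -0.039 -0.   ] w 0.0237 F [ 1.4 -0.2 -1.9] q6 -1.447
total [0.038  0.3035 0.0123]
[0.0, 0.0, -0.165, 0.51, 3.01, -0.12, -1.0, 0.0, 0.0, -0.165, 0.01, 3.06, -0.12, -1.0, 0.0, 0.0, -0.165, -0.49, 3.02, -0.12, -1.0, 0.0, 0.0, -0.165, -0.98, 2.9, -0.12, -1.0, 0.0, 0.0, -0.165, -1.44, 2.7, -0.12, -1.0, 0.0, 0.0, -0.165, -1.86, 2.42, -0.12, -1.0, 0.0, 0.0, -0.165, -2.24, 2.09, -0.12, -1.0, 0.0, 0.0, -0.165, -2.55, 1.69, -0.12, -1.0, 0.0, 0.0, -0.165, -2.79, 1.25, -0.12, -1.0, 0.0, 0.0, -0.165, -2.96, 0.77, -0.12, -1.0]
```

Request:
{"op": "carry_out", "data": {"plan": [0,-0.03,-0.08,0.4,2.0,0,-1,0,0,-0.165,0,3.0,-0.2,-1,0,0,-0.165,-0.5,3.0,-0.2,-1,0,0,-0.165,-1.0,2.9,-0.2,-1,0,0,-0.165,-1.4,2.7,-0.2,-1,0,0,-0.165,-1.9,2.4,-0.2,-1,0,0,-0.165,-2.2,2.1,-0.2,-1,0,0,-0.165,-2.5,1.7,-0.2,-1,0,0,-0.165,-2.8,1.2,0,-1,0,0,-0.1,-2.0,0.6,0,-1]}}

```text
clock: 6.85
position: [0.5426, 0.2766, 0.1929]
ee_rot: [-0.017, -0.588, 0.809, 0.013]
contact_force: [0.5, -0.7, -3.2]
width: 0.0244
```

```bash
python3 -c "
from h import *
plan([.539,.292,.15],4.497,3,-1)
"
```

```text
t 6.85 pos [0.5426 0.2766 0.1929] yaw -1.884 dyaw 0.098 tilt [ 0.04  -0.012 -0.   ] w 0.0244 F [ 0.5 -0.7 -3.2] q6 -2.484
total [-0.0036  0.0154 -0.0429]
[0.0, 0.0, -0.033, -0.45, 0.27, 1.43, -1.0, 0.0, 0.0, -0.033, -0.46, 0.26, 1.43, -1.0, 0.0, 0.0, -0.033, -0.47, 0.24, 1.43, -1.0]
```

Request:
{"op": "carry_out", "data": {"plan": [0.04,-0.012,-0.03,-0.5,0.3,1.4,-1,0,0,-0.04,-0.5,0.3,1.4,-1,0,0,-0.02,-0.4,0.2,1.0,-1,0,0,0,0,0,0,-1,0,0,0,0,0,0,-1]}}

```text
clock: 7.48
position: [0.5363, 0.2931, 0.1472]
ee_rot: [-0.005, -0.626, 0.78, 0.002]
contact_force: [-0.0, 0.3, -2.8]
width: 0.0244
```

```bash
python3 -c "
from h import *
plan([.539,.292,.08],4.497,3,-1)
from rig import eyes
for n in ['wrist','scene','top']:
  d=eyes.get_image(n);f=d['frame'][:,:,::-1]
  if n=='scene': f=f[150:330,270:510]
  if n=='top': f=f[160:300,50:250]
  if n!='wrist': f=cv2.resize(f,None,fx=3.3,fy=3.3,interpolation=2)
  cv2.imwrite('pics/%s4.png'%n,f)"
```

```text
t 7.47 pos [0.5363 0.2931 0.1472] yaw -1.788 dyaw 0.002 tilt [ 0.008 -0.005 -0.   ] w 0.0244 F [-0.   0.3 -2.8] q6 -2.538
total [ 0.0027 -0.0011 -0.0672]
[0.0, 0.0, -0.001, 0.02, -0.1, 2.24, -1.0, 0.0, 0.0, -0.001, 0.02, -0.1, 2.24, -1.0, 0.0, 0.0, -0.001, 0.02, -0.1, 2.24, -1.0]
```

View pics/wrist4.png

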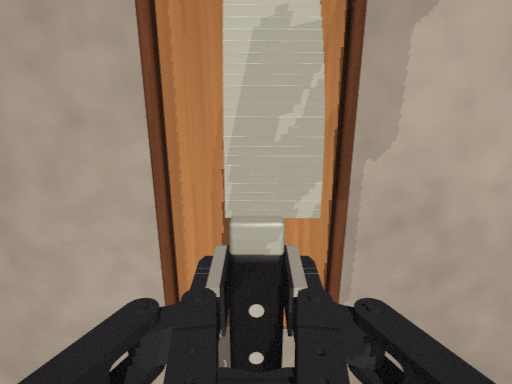

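View pics/scene4.png

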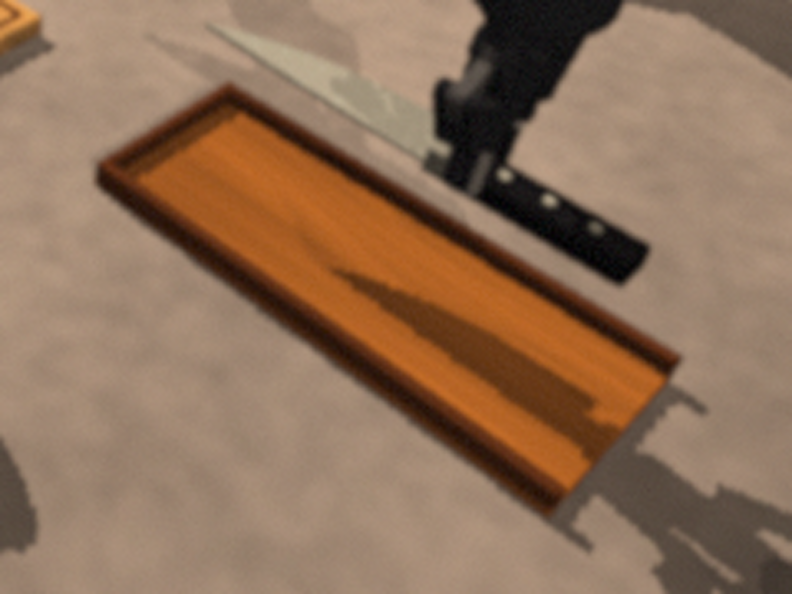

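Request:
{"op": "carry_out", "data": {"plan": [0.008,-0.005,0,0,-0.2,2.0,-1,0,0,0,0,-0.05,2.5,-1,0,0,0,0,0,2.5,-1,0,0,0,0,0,1.5,-1,0,0,0,0,0,0,-1,0,0,0,0,0,0,-1]}}

```text
clock: 8.38
position: [0.5432, 0.2931, 0.0655]
ee_rot: [0.006, -0.625, 0.78, -0.002]
contact_force: [-1.1, -0.0, -2.7]
width: 0.0246
```

```bash
python3 -c "
from h import *
plan([.539,.292,.042],4.497,3,-1)
from rig import eyes
for n in ['wrist','scene']:
  d=eyes.get_image(n);f=d['frame'][:,:,::-1]
  if n=='scene': f=f[150:330,270:510]
  if n!='wrist': f=cv2.resize(f,None,fx=3.3,fy=3.3,interpolation=2)
  cv2.imwrite('pics/%s5.png'%n,f)"
```

```text
t 8.38 pos [0.5432 0.2931 0.0655] yaw -1.79 dyaw 0.004 tilt [-0.01   0.007 -0.   ] w 0.0246 F [-1.1 -0.  -2.7] q6 -2.54
total [-0.0042 -0.0011 -0.0235]
[0.0, 0.0, -0.001, 0.06, 0.13, 0.78, -1.0, 0.0, 0.0, -0.001, 0.06, 0.13, 0.78, -1.0, 0.0, 0.0, -0.001, 0.06, 0.13, 0.78, -1.0]
```

View pics/wrist5.png

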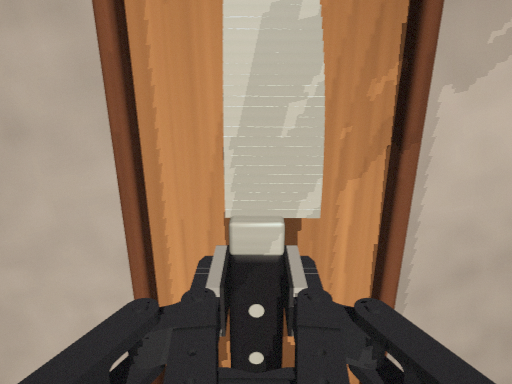

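View pics/scene5.png

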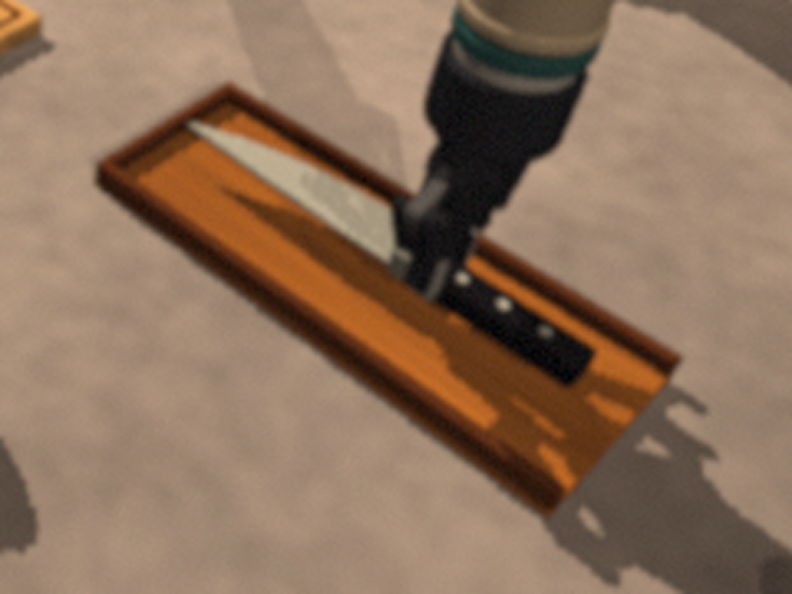

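Request:
{"op": "carry_out", "data": {"plan": [-0.01,0.007,0,0.1,0.4,0.8,-1,0,0,0,0,0,0.8,-1,0,0,0,0,0,0.3,-1,0,0,0,0,0,0,-1,0,0,0,0,0,0,-1]}}

```text
clock: 9.1
position: [0.5393, 0.2933, 0.0463]
ee_rot: [0.0, -0.625, 0.78, -0.0]
contact_force: [-0.2, 0.7, -2.2]
width: 0.0241
```

```bash
python3 -c "
from h import *
plan([.539,.292,.042],4.497,1,-1)"
```

```text
t 9.1 pos [0.5393 0.2933 0.0463] yaw -1.79 dyaw 0.004 tilt [-0.  0. -0.] w 0.0241 F [-0.2  0.7 -2.2] q6 -2.537
total [-0.0003 -0.0013 -0.0043]
[0.0, 0.0, -0.004, 0.14, -0.0, 0.43, -1.0]
```

Request:
{"op": "carry_out", "data": {"plan": [0,0,0,0.1,0,0.25,-1,0,0,0,0,0,0.2,-1,0,0,0,0,0,0,-1,0,0,0,0,0,0,-1]}}

```text
clock: 9.6
position: [0.5393, 0.2923, 0.0418]
ee_rot: [0.001, -0.625, 0.78, -0.0]
contact_force: [-0.0, 0.2, -2.7]
width: 0.0241
```

Request:
{"op": "carry_out", "data": {"plan": [0,0,0,0,0,0.1,-1,0,0,0,0,0,0.05,-1,0,0,0,0,0,0,-1]}}

```text
clock: 9.98
position: [0.5395, 0.2924, 0.0411]
ee_rot: [0.001, -0.625, 0.78, -0.0]
contact_force: [0.1, -0.8, -2.3]
width: 0.0239
```

Within about a millimetre of the floor. Opening the jaws part way, then rising.

Request:
{"op": "carry_out", "data": {"plan": [0,0,0,0,0,0.05,-0.8,0,0,0,0,0,0,-0.4,0,0,0,0,0,0,0,0,0,0,0,0,0,0]}}

```text
clock: 10.48
position: [0.5401, 0.2927, 0.041]
ee_rot: [0.002, -0.625, 0.78, -0.001]
contact_force: [-0.5, -0.3, -0.7]
width: 0.0428
```

Request:
{"op": "carry_out", "data": {"plan": [0,0,0,0,0,-1,0,0,0,0,0,0,-2,0,0,0,0,0,0,-4,0,0,0,0,0,0,-4,0,0,0,0,0,0,-2,0,0,0,0,0,0,0,0]}}

```text
clock: 11.22
position: [0.5406, 0.2929, 0.1784]
ee_rot: [0.004, -0.625, 0.78, -0.001]
contact_force: [-0.3, -0.6, -0.8]
width: 0.0428
```

```bash
python3 -c "
from h import *
from rig import eyes
plan([.539,.292,.25],4.497,1,-1)
for n in ['wrist','scene','top']:
  d=eyes.get_image(n);f=d['frame'][:,:,::-1];np.savez('pics/%s6.npz'%n,**d)
  if n=='scene': f=f[150:330,270:510]
  if n=='top': f=f[160:300,50:250]
  if n!='wrist': f=cv2.resize(f,None,fx=3.3,fy=3.3,interpolation=2)
  cv2.imwrite('pics/%s6.png'%n,f)"
```

```text
t 11.22 pos [0.5406 0.2929 0.1784] yaw -1.79 dyaw 0.004 tilt [-0.006  0.004 -0.   ] w 0.0428 F [-0.3 -0.6 -0.8] q6 -2.539
total [-0.0016 -0.0009  0.0716]
[0.0, 0.0, -0.004, 0.12, 0.14, -7.16, -1.0]
```

View pics/wrist6.png

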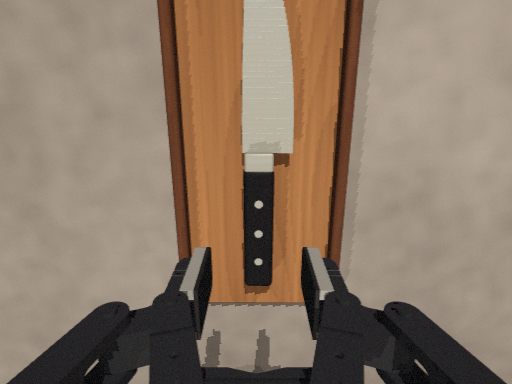

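View pics/scene6.png

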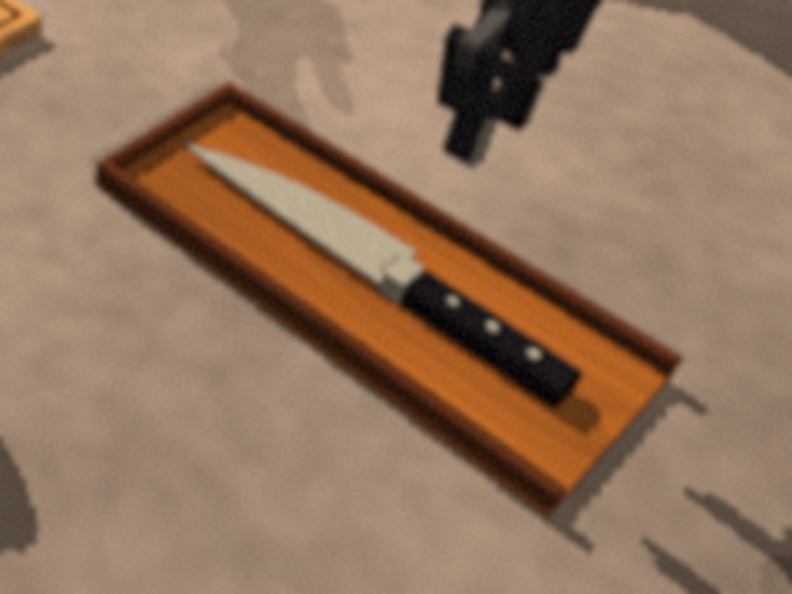

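View pics/top6.png

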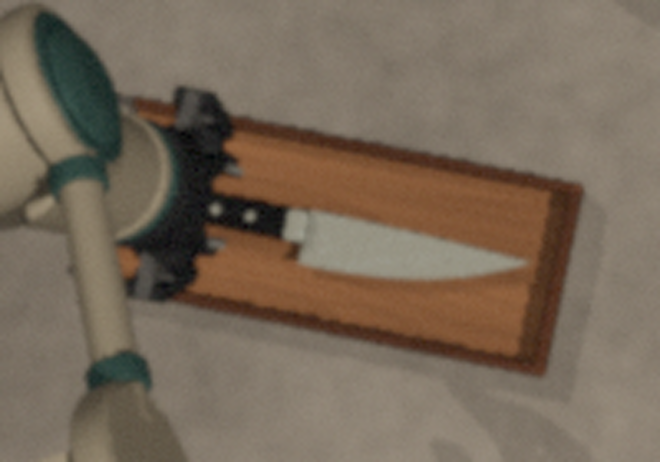

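```bash
python3 -c "
from h import *
from rig import telemetry
s=telemetry.get_state()
d=dict(np.load('pics/wrist6.npz'));d['world_from_camera']=wpose(s,d)
e=cast(d,258,303,.01);b=cast(d,258,285.5,.025);n=cast(d,258.5,171,.03);l=cast(d,215,303,.01);r=cast(d,303,303,.01)
print('butt-edge',np.linalg.norm((b-e)[:2]),'handle yaw',np.arctan2(*(n-b)[[1,0]]))
t=dict(np.load('pics/top6.npz'))
tip=cast(t,50+528/3.3,160+263/3.3,.02);A=cast(t,50+581/3.3,160+187/3.3,.024);B=cast(t,50+545/3.3,160+374/3.3,.024)
c=(A+B)/2;print('tip to closed outer end',np.linalg.norm((tip-c)[:2]),tip,c)
print('b',b,'vel',np.abs(s['qd']).max())
ax=np.array([np.cos(-1.787),np.sin(-1.787)]);print('grip rel tray mid',[ (b[:2]+.1*ax-np.array([.529,.243]))@v for v in (ax,np.array([-ax[1],ax[0]]))])
"
```

```text
butt-edge 0.03047329492854234 handle yaw -1.790841274143622
tip to closed outer end 0.03036903874747395 [0.5037488 0.0942809 0.02     ] [0.49034624 0.0670293  0.024     ]
b [0.559247   0.38853115 0.025     ] vel 0.014777491204215574
grip rel tray mid [np.float64(-0.04863170258333328), np.float64(-0.0016769950873099055)]
```

```bash
python3 -c "
from rig import manip
print(manip.sign_off())"
```

```text
the job is handed in; nothing more can be done
None
```

The chef's knife is lying flat in the tray, handle at the open end and blade towards the closed end, and the job is handed in. It took about 11 s of robot time. I gripped the handle near the balance point, lifted it, and made the half turn in one swing with no re-grip. I lowered it to within about 1 mm of the floor before opening the jaws.

My last checks all agreed:
- **Lengthwise:** the grip point is about 49 mm from the tray's middle towards the open end. The butt is about 30 mm from the open edge and the tip about 30 mm from the closed end's outer face.
- **Centring and angle:** it is about 2 mm off the centre line and within about 0.01 rad of the tray's axis.
- **Released:** the gripper is clear of the knife, about 14 cm above where it let go.
- **Other things:** the paring knife was still in place in the pictures after the lift. I did not look at it or the green pepper again after that, but the arm and knife stayed about 20 cm up and did not pass low near either.

One small disagreement: the scene camera put the tray about 3–5 mm away from where the top camera did. I averaged the two, and the wrist camera then confirmed the centring.

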